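Shut the lock's door, release its gate and hold the gate open

TASK

On the steel pass-through lock, push the green-framed door fully shut until it clicks home on its ball catch. Then open the opposite, red-framed gate: squeeze the blue catch back first, then the yellow catch, pull the gate by its red post past its detent and swing it wide open, to 75 degrees or more. The gate springs back, so finish while still holding it open by the post; keep the door shut and do not move or tip anything else on the bench.

Things in the scene. Friction and masses are not known exactly. Their poses are not given: they have to be found in the camera images.
- lock: Stainless pass-through lock fixed to the bench, 240 (own x) x 180 (y) x 150 mm high; origin at the centre of its underside. Door on its +y side, gate on its -y side, both on upright hinges at own x = +100, y = +94 (door), -94 mm (gate). Two dark brackets hold ball detents: over the door at own x = 0, out to y = +112; over the gate at x = 4, out to y = -132; tops 187 mm above the bench.
- door (a joint): Green-framed clear door, 200 mm wide from its hinge, 8 mm thick, 12 to 148 mm high (ridge to 155). Angle in rad: 0 shut and seated; positive = free end swung out to the lock's +y side. Starts ajar at 0.4 to 0.8 and stays where left; from 0.2 to 0.1 rad the ball catch resists with up to about 5 N at the black pad, then helps it home to a firm stop at 0.
- door_push (a point): Black pad on the door's outer face, 30 x 50 mm, 175 mm from the hinge line, 125 mm above the bench: the place to push. Turns with the door; its y axis points out of the outer face.
- door_hinge (a point): Point on the door's hinge line, 80 mm above the bench.
- blue_catch (a joint): Travel in m of the blue catch's moving ear along the lock's -x, towards its fixed ear: 0 to 0.002 locked, clear of the gate's lug above 0.008, counted as back above 0.010, end stop 0.020. About 4 N moves it; it stays where left. A hooked arm on this ear (top 177 mm above the bench) reaches over the gate's top edge and blocks a lug on the gate.
- blue_squeeze (a point): Aim point of the blue catch, 170 mm above the bench (roof 150, base plate 156); axes as the lock's. Two upright blue ears, 7 (x) x 24 (y) mm, tops at 182 mm. Outer face of the fixed ear 15.5 mm to -x of this point, of the moving ear 30.5 mm to +x when locked. Fingers closing along the lock's x, centred here, grip both ears after 15 mm of travel, 31 mm apart. Blue and yellow may swap places.
- blue_ear: The blue catch's fixed ear, part of the lock; it must feel the squeeze too. Origin at the catch's base on the roof, 7.5 mm to the +x side of blue_squeeze.
- yellow_catch (a joint): As blue_catch, for the yellow catch.
- yellow_squeeze (a point): As blue_squeeze, for the yellow catch (same size).
- yellow_ear: The yellow catch's fixed ear, as blue_ear.
- gate (a joint): Red-framed clear gate, 200 mm wide, 8 mm thick, 12 to 148 mm high, two lugs to 166. Angle in rad: 0 shut, positive = free end swung out to the lock's -y side, stop at 1.7. Its detent lies between 0.15 and 0.45 and takes 4 to 9 N at the post; a closing spring pulls with 1 N at the post when shut, 2 N when wide open, and takes it back if let go. Blocked while either catch is locked.
- gate_post (a point): Centre of the free part of the red round post, 14 mm diameter, that stands upright on the gate's top edge from 148 to 205 mm above the bench, 190 mm from the hinge line. This point is 182 mm above the bench. Moves with the gate.
- gate_hinge (a point): Point on the gate's hinge line, 80 mm above the bench.
- red_post: The red post as a part of the gate, to be held at the end; origin on the gate's hinge line at bench height, x axis along the gate away from its free end.
- jar: Sample jar, 60 mm diameter, 85 mm high, standing inside the lock; bystander. Origin under its centre.
- dish: Low glass dish, 60 mm diameter, 16 mm high, on the lock's roof near the door's hinge; bystander.
- flask: Green bottle with blue cap, 68 mm diameter, 160 mm high, on the bench to the right; bystander.
- roll: White roll, 100 mm diameter, 50 mm high, on the bench to the right; bystander.
- tub: Grey open tub, 110 x 80 x 50 mm, on the bench near the robot; bystander.
- spray: Green bottle with red cap, 60 mm diameter, 150 mm high, on the bench to the left; bystander.
- beaker: Glass beaker, 70 mm diameter, 90 mm high, at the back; bystander.

How it is judged (in metres and radians):
On the way, in this order (a step that is already met when the one before it is completed fails the run):
1. the door is shut, seated on its ball catch (value of joint door below 0.03 rad), for 0.2 s.
2. the blue catch is squeezed back between the fingers (value of joint blue_catch above 0.01 m and contact force between the fingers and blue_ear above 1 N), for 0.1 s.
3. then the yellow catch is squeezed back between the fingers (value of joint yellow_catch above 0.01 m and contact force between the fingers and yellow_ear above 1 N), for 0.1 s.
4. the gate is swung past its detent (value of joint gate above 0.5 rad), for 0.1 s.
At the end, for the whole second after the job is handed in: The gripper's fingers hold the gate by its post, open beyond 1.2 rad (69 degrees), at rest within 0.1 rad/s, with more than 0.5 N on it; the door is shut within 0.03 rad; both catches are back by more than 8 mm; every bystander stands within 30 mm of its start, upright within 0.3 rad (value of joint gate above 1.2 rad and velocity of joint gate between -0.1 and 0.1 rad/s and contact force between the fingers and red_post above 0.5 N and value of joint door below 0.03 rad and value of joint each of blue_catch, yellow_catch above 0.008 m and angle between each of jar, dish, flask, roll, tub, spray, beaker's own z axis and vertical below 0.3 rad and distance of each of jar, dish, flask, roll, tub, spray, beaker from where it was at the start of the episode below 0.03 m); the arm keeps its last pose, push and grip.
It fails at once if a bystander is knocked over or shoved away (angle between any of jar, dish, flask, roll, tub, spray, beaker's own z axis and vertical above 0.5 rad or distance of any of jar, dish, flask, roll, tub, spray, beaker from where it was at the start of the episode above 0.04 m).
It fails at once if the yellow catch is released while the blue one is still locked (value of joint yellow_catch above 0.01 m and value of joint blue_catch below 0.008 m).
It also fails if it takes over 69 s, if anything falls off the work surface, if the arm or the gripper's body presses on something with over 40 N, if the wrist force passes 120 N, or if a joint passes its speed limit or range.

ROBOT

A 7-joint arm with a two-finger parallel gripper is mounted at the origin on the work surface. World frame = base frame: x ahead of the robot, y to its left, z up, the work surface at z = 0. Lengths are in m, angles in degrees, forces in N, time in s.
With the tool pointing down it reaches from about 0.425 to 0.8 m from the base axis. Payload 8.3 kg.
Tool frame: the origin (TCP) lies on the centre line of the jaws, within the pads' length; the fingertips stand 19 mm ahead of it and the grasp point (between the pads) is the TCP (bot.tcp_to_tips is the distance from the TCP to the fingertips, in m); x points along the fingers, y is the direction in which the jaws open and shut, and the axes are right-handed (so a half turn about x gives the same grasp; the last joint's range is limited). The gripper opens to 85 mm and grips with 20 to 120 N. Pads are 22 mm wide; open, the fingers measure 114 mm over their backs; the gripper's body (76 mm by 85 mm) begins 54 mm behind the grasp point. The pads swing forward as they close: fully open they stand 13 mm farther back than shut.
Start: joints at [-79.406, 21.967, 0.94, 78.501, -0.361, 79.538, -2.664], TCP at [0.153, 0.606, 0.25] pointing down, gripper open.
Joint ranges: [-169.22, 169.22], [-14.56, 117.87], [-87.37, 89.26], [10.42, 133.3], [-82.24, 262.24], [0.94, 117.77], [-172.7, 172.7]. Speed limits (degrees/s): [136.94, 136.94, 172.46, 172.46, 180, 180, 180].

INTERFACE

Orientations are given as a 3x3 rotation matrix whose columns are the frame's x, y, z axes.
In Python, from cell import bot, grab_frame, workorder, look_for, masks_of gives the robot as it stands.
- The arm moves only by the tool arm_command, never from a script. Its arguments are lists of equal length, an entry for each row: "offset": the shift along the tool's x, y, z in m, a list of three; "spin": the turn about the tool's x in degrees. A call has 1 to 12 rows; each row is the pose to reach, as a shift and turn from the pose measured when the call began, along the tool's axes at that moment; what a row does not reach only later rows make up. A row lasts 1/10 s, in which the tool goes at most 50 mm and 8.59 degrees, less where a joint would pass 70% of its speed; a pose out of reach is approached as far as the arm can. A call with a gripper value outside its range is refused whole. "jaw" is the finger opening in m, from 0 to 0.0854, set as the call begins (left out, the last holds). The fingers move at their own pace and stop on an object; the grip force is fixed at half the most. Time passes only in rows, so rows that repeat a pose let the fingers close. It gives the time, the measured TCP pose, the force and the opening at its end, in the units of the state.
- bot.sense(): the state, without advancing time (a new reading comes with each control period).
- grab_frame(name): name is "scene" or "top" or "wrist"; returns a dict with "pixels" (480x640x3 uint8, red, green, blue), "fovy" (degrees; the focal length in pixels is half the picture's height over the tangent of half this angle, whatever the lens; pixels are square), "cx", "cy" (the principal point, pixels), "T" (4x4, takes a point from camera to world coordinates). Camera axes: x right, y up, looking along -z (the intrinsics and any distortion apply to the point x, -y, -z); pixel columns grow to the right and rows downward; lengths in m; the calibration is good to about 2 mm. A picture is of the moment at which its call begins. There is no depth.
- workorder.close_job(): hands the job in, once; it reports no verdict.
Trained networks look in the newest picture that a camera, given by its name, has taken for a name from the list of things; names that differ only in an ending like _2 or _b are one class to them, and where a whole thing is asked for, a point or a joint stands for the part that bears it (a point fixed in the world has none). Each returns a list of dicts, best first, with "confidence" (0 to 1); they miss things now and then, are a little off and sometimes report something else, mostly with a low value. They report only what shows in the picture. A call takes as long as a camera call.
- look_for(camera, query): "bbox" ([left, top, right, bottom] in pixels, round what is visible of it).
- masks_of(camera, query): "pixels" (480x640 bool, what is visible of it) and "bbox" ([left, top, right, bottom] in pixels, round what is visible of it).
The state is a dict: "clock": time; "joint_pos": joint angles; "joint_velocities": joint speeds; "effort": joint torques, N m; "ee_pos": TCP position; "tool_rot": TCP orientation; "contact_force": force on the tool from outside, world axes, zero at the start; "wrist_torque": the same for the moment, N m; "finger_gap": finger opening in m.
Only numpy, scipy, OpenCV 4.12 (cv2) and the standard library are available. Lean on these libraries where they do the work, as an engineer would, in place of code of your own. Each camera call takes 0.05 s, during which the arm holds its last target. There are 200 camera calls.

## Working session

There is one attempt and no reset: what is moved stays moved. The work goes in short steps, Python scripts to look and compute and a tool call to move; the robot and the scene stay as the last step left them, time stands still between calls to the robot, and variables do not carry over. Pictures are saved under pics/ and viewed, about 8 in all and at most 12, crops included, and the job is handed in when it is done.

Besides the shell and the picture viewer there is one more tool, called after ">>>" by a JSON object that holds its "api" and its "payload", one argument or row to a line. arm_command: Moves the arm, as the interface text tells. Its arguments: {"type":"object","properties":{"offset":{"type":"array","items":{"type":"array","items":{"type":"number"}}},"spin":{"type":"array","items":{"type":"number"}},"jaw":{"type":"number"}},"required":["offset","spin"]}

```bash
mkdir -p pics; ls; cat > h.py <<'E'
import numpy as np, cv2
from cell import bot, grab_frame, workorder, look_for, masks_of
def save(f,name): cv2.imwrite('pics/'+name,f['pixels'][:,:,::-1])
def K(f):
    F=240/np.tan(np.radians(f['fovy'])/2); return F
def ray(f,u,v):
    F=K(f); d=np.array([(u-f['cx'])/F,-(v-f['cy'])/F,-1]); T=np.array(f['T']); return T[:3,3],T[:3,:3]@d
def atz(f,u,v,z):
    o,d=ray(f,u,v); return o+d*(z-o[2])/d[2]
def proj(f,p):
    T=np.array(f['T']); c=T[:3,:3].T@(np.array(p)-T[:3,3]); F=K(f); return np.array([f['cx']+F*c[0]/-c[2], f['cy']-F*c[1]/-c[2]])
E
python3 - <<'E'
from h import *
s=bot.sense(); print({k:np.round(v,3).tolist() for k,v in s.items()})
for n in ('scene','top'):
    f=grab_frame(n); save(f,n+'0.png'); print(n,{k:v for k,v in f.items() if k!='pixels'})
    for q in ('lock','door_push','blue_ear','yellow_ear','red_post','dish','flask','roll','tub','spray','beaker','jar'):
        r=look_for(n,q); print(q,[(np.round(x['bbox']).tolist(),round(x['confidence'],2)) for x in r[:2]])
E
```

```text
pics
{'clock': 0.0, 'joint_pos': [-79.403, 22.014, 0.937, 78.564, -0.36, 79.537, -2.662], 'joint_velocities': [-0.133, -0.048, -0.037, 0.033, -0.139, 0.014, -0.056], 'effort': [0.001, -62.759, 0.845, -37.184, 0.016, 0.014, -0.0], 'ee_pos': [0.153, 0.605, 0.249], 'tool_rot': [[-0.0, 0.245, 0.969], [-0.002, 0.969, -0.245], [-1.0, -0.002, 0.0]], 'contact_force': [0.701, 0.455, -0.15], 'wrist_torque': [-0.001, -0.024, -0.043], 'finger_gap': 0.086}
scene {'fovy': 43.670202707451054, 'cx': 321.48444329891424, 'cy': 246.36146524197753, 'T': array([[ 0.15768748, -0.54284325,  0.82489748,  1.82318454],
       [ 0.98747124,  0.09170149, -0.12841877, -0.14908551],
       [-0.00593307,  0.83481258,  0.55050228,  0.96376058],
       [ 0.        ,  0.        ,  0.        ,  1.        ]])}
lock [([292.0, 204.0, 421.0, 321.0], 0.84), ([489.0, 197.0, 518.0, 249.0], 0.69)]
door_push [([387.0, 224.0, 419.0, 300.0], 0.85)]
blue_ear [([120.0, 216.0, 151.0, 271.0], 0.71), ([322.0, 236.0, 332.0, 246.0], 0.46)]
yellow_ear []
red_post []
dish [([358.0, 242.0, 382.0, 262.0], 0.69)]
flask [([304.0, 248.0, 335.
[... 579 characters left out ...]
72507],
       [ 0.        ,  0.        ,  0.        ,  1.        ]])}
lock [([251.0, 196.0, 350.0, 278.0], 0.61), ([243.0, 203.0, 283.0, 259.0], 0.16)]
door_push [([247.0, 202.0, 288.0, 258.0], 0.96)]
blue_ear []
yellow_ear []
red_post [([326.0, 210.0, 332.0, 229.0], 0.68)]
dish [([287.0, 207.0, 305.0, 224.0], 0.85)]
flask [([465.0, 287.0, 492.0, 308.0], 0.78)]
roll [([465.0, 248.0, 499.0, 275.0], 0.91), ([336.0, 215.0, 339.0, 267.0], 0.74)]
tub [([154.0, 276.0, 175.0, 291.0], 0.69), ([401.0, 282.0, 441.0, 321.0], 0.67)]
spray [([151.0, 274.0, 174.0, 291.0], 0.8), ([334.0, 216.0, 342.0, 268.0], 0.42)]
beaker [([285.0, 165.0, 303.0, 189.0], 0.58), ([249.0, 198.0, 350.0, 277.0], 0.56)]
jar []
```

```bash
python3 - <<'E'
import cv2
a=cv2.imread('pics/top0.png')[150:330,220:420]; cv2.imwrite('pics/t.png',cv2.resize(a,None,fx=4,fy=4,interpolation=2)[:600*2][:, :800][:720])
b=cv2.resize(a,None,fx=3.3,fy=3.3,interpolation=2); cv2.imwrite('pics/t.png',b)
a=cv2.imread('pics/scene0.png')[180:340,270:440]; cv2.imwrite('pics/s.png',cv2.resize(a,None,fx=3.5,fy=3.5,interpolation=2))
E
```

```text
(no output)
```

View pics/t.png

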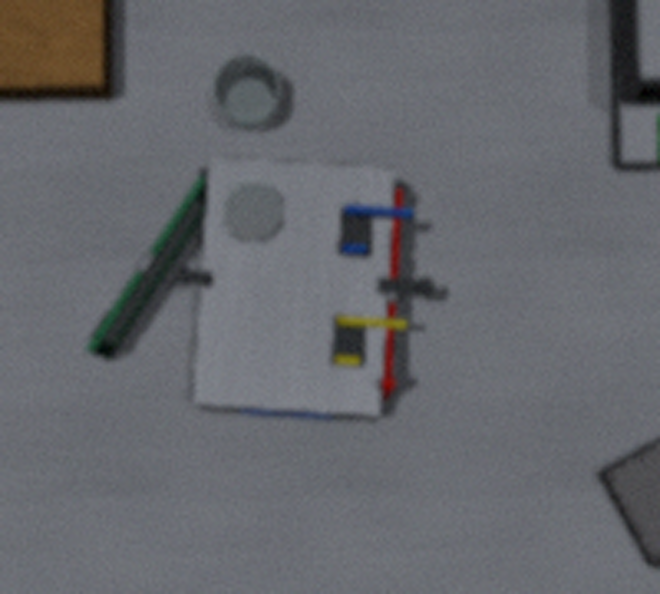

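View pics/s.png

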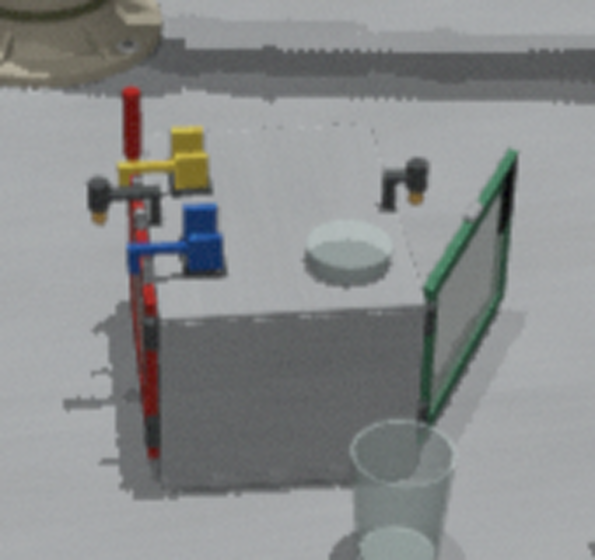

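View pics/top0.png

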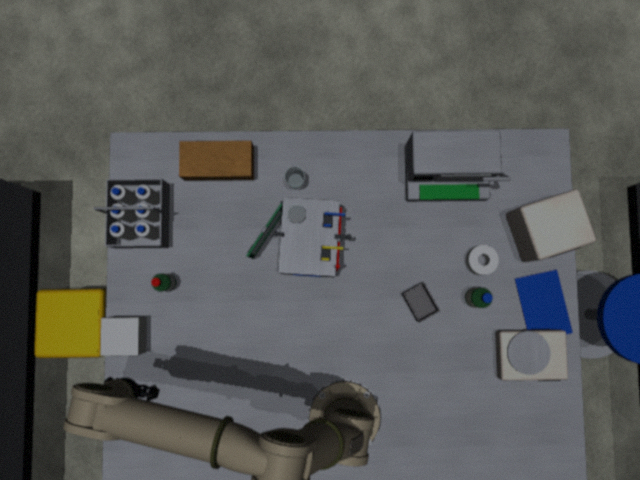

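The lock is at the centre, with the door on its left (about +y, hinge far) and ajar. The gate is on the right. The blue catch is far (crop ~(355,230)), the yellow near (~(348,340)), and the post at ~(388,388).

```bash
python3 - <<'E'
from h import *
from scipy.optimize import least_squares
t=grab_frame('top'); s=grab_frame('scene')
print('tips',bot.tcp_to_tips)
C=lambda u,v:(220+u/3.3,150+v/3.3)
S=lambda u,v:(270+u/3.5,180+v/3.5)
R=[]
def L(p,q):
    c,n=np.cos(p[2]),np.sin(p[2]); return [p[0]+c*q[0]-n*q[1],p[1]+n*q[0]+c*q[1],q[2]]
obs=[(t,C(208,160),(.12,.09,.15)),(t,C(382,415),(-.12,-.09,.15)),(t,C(195,403),(-.12,.09,.15)),
(s,S(158,318),(.12,-.09,.15)),(s,S(428,303),(.12,.09,.15)),(s,S(131,92),(-.09,-.094,.205)),(s,S(374,126),(-.12,.09,.15))]
fun=lambda p:np.concatenate([proj(f,L(p,q))-uv for f,uv,q in obs])
r=least_squares(fun,[.6,.1,0],loss='soft_l1'); print(r.x,np.degrees(r.x[2])); print(np.round(fun(r.x),1).reshape(-1,2).tolist())
p=r.x; np.save('lock.npy',p)
c,n=np.cos(p[2]),np.sin(p[2]); Ri=np.array([[c,n],[-n,c]])
loc=lambda w:np.round(Ri@(w[:2]-p[:2]),4)
# ears
for nm,f,uv,z in [('blue mov T',t,C(356,210),.182),('blue fix T',t,C(354,248),.182),('yel mov T',t,C(350,322),.182),('yel fix T',t,C(348,359),.182),
 ('blue mov S',s,S(207,238),.182),('blue fix S',s,S(201,208),.182),('yel mov S',s,S(190,157),.182),('yel fix S',s,S(187,131),.182),('doorfree T',t,C(100,345),.152),('doorfree S',s,S(513,153),.148),('brkt T',t,C(437,290),.185),('brkt in T',t,C(380,285),.185)]:
    print(nm,loc(atz(f,*uv,z)))
for q,z in (('dish',.16),):
    b=look_for('top',q)[0]['bbox']; print(q,loc(atz(t,(b[0]+b[2])/2,(b[1]+b[3])/2,z)))
print('door_pad if shut',L(p,(-.075,.098,0)),'hinge',L(p,(.1,.094,0)),'post',L(p,(-.09,-.094,0)))
E
```

```text
tips 0.019
[ 0.58952999  0.10877551 -0.06958215] -3.986763694338701
[[-0.1, -2.1], [-0.5, -0.4], [-1.2, -0.1], [0.3, -0.2], [-0.4, -0.2], [-0.4, -0.5], [-1.7, -1.2]]
blue mov T [ 0.069  -0.0555]
blue fix T [ 0.033  -0.0557]
yel mov T [-0.0369 -0.056 ]
yel fix T [-0.0717 -0.0561]
blue mov S [ 0.0761 -0.0536]
blue fix S [ 0.0385 -0.054 ]
yel mov S [-0.0295 -0.0553]
yel fix S [-0.0661 -0.0541]
doorfree T [-0.0705  0.1799]
doorfree S [-0.0671  0.1909]
brkt T [-0.0023 -0.1356]
brkt in T [-0.0008 -0.082 ]
dish [0.0605 0.0439]
door_pad if shut [np.float64(0.521525028370649), np.float64(0.21175281538424884), 0] hinge [np.float64(0.6958234485519996), np.float64(0.1955954417645867), 0] post [np.float64(0.49321233092883593), np.float64(0.021260319039725223), 0]
```

>>> {"api": "arm_command", "payload": {
  "offset": [
    [0,-0.014,0.04],
    [0,-0.029,0.08],
    [0,-0.044,0.122],
    [0,-0.059,0.164],
    [0,-0.074,0.205],
    [0,-0.089,0.246],
    [0,-0.104,0.288],
    [0,-0.119,0.33],
    [0,-0.134,0.371],
    [0,-0.149,0.412],
    [0,-0.1624,0.4504],
    [0,-0.1624,0.4504]
  ],
  "spin": [7.3,14.6,21.9,29.2,36.5,43.8,51.1,58.4,65.7,73,79.8,79.8],
  "jaw": 0
}}

```text
clock: 2.65
ee_pos: [0.5551, 0.3314, 0.2501]
tool_rot: [[0.003, 0.997, -0.083], [-0.004, -0.083, -0.997], [-1.0, 0.003, 0.003]]
contact_force: [-0.0, -1.2, 0.4]
finger_gap: -0.0001
```

>>> {"api": "arm_command", "payload": {
  "offset": [
    [0.03,0,-0.008],
    [0.06,0,-0.008],
    [0.09,0,-0.008],
    [0.108,0,-0.008],
    [0.108,0,-0.008]
  ],
  "spin": [0,0,0,0,0]
}}

```text
clock: 3.15
ee_pos: [0.5541, 0.3385, 0.1387]
tool_rot: [[-0.002, 0.997, -0.083], [-0.007, -0.083, -0.997], [-1.0, -0.002, 0.007]]
contact_force: [-1.0, -0.2, -0.5]
finger_gap: 0.0
```

```bash
python3 - <<'E'
from h import *
f=grab_frame('scene'); cv2.imwrite('pics/s2.png',cv2.resize(f['pixels'][150:340,260:480,::-1],None,fx=3,fy=3,interpolation=2))
s=bot.sense();print(s['ee_pos'],s['contact_force'])
p=np.load('lock.npy');c,n=np.cos(p[2]),np.sin(p[2]); print(np.array([[c,n],[-n,c]])@(s['ee_pos'][:2]-p[:2]))
E
```

```text
[0.55516291 0.33895137 0.14102103] [ 0.33302701 -0.06463541  0.71996206]
[-0.05028713  0.22722946]
```

View pics/s2.png

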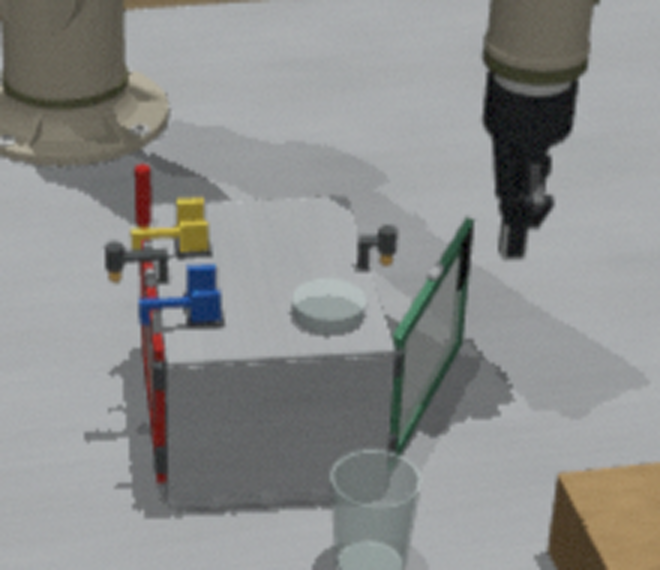

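The closed fingers stand just outside the black pad (crop (512,250), pad at (465,250)). Next I push along tool +z.

>>> {"api": "arm_command", "payload": {
  "offset": [
    [0,-0.004,0.015],
    [0,-0.008,0.03],
    [0,-0.011,0.042],
    [0,-0.014,0.054],
    [0,-0.017,0.065],
    [0,-0.019,0.075],
    [0,-0.021,0.084],
    [0,-0.023,0.092],
    [0,-0.024,0.099],
    [0,-0.025,0.106],
    [0,-0.026,0.112],
    [0,-0.026,0.112]
  ],
  "spin": [0,0,0,0,0,0,0,0,0,0,0,0]
}}

```text
clock: 4.4
ee_pos: [0.5198, 0.2279, 0.1415]
tool_rot: [[-0.0, 0.996, -0.084], [-0.006, -0.084, -0.996], [-1.0, 0.0, 0.006]]
contact_force: [-0.2, -0.3, 0.5]
finger_gap: -0.0
```

>>> {"api": "arm_command", "payload": {
  "offset": [
    [0,0,0.003],
    [0,0,0.006],
    [0,0,0.008],
    [0,0,0.01],
    [0,0,0.01]
  ],
  "spin": [0,0,0,0,0]
}}

```text
clock: 4.9
ee_pos: [0.519, 0.2237, 0.1415]
tool_rot: [[0.002, 0.997, -0.079], [0.0, -0.079, -0.997], [-1.0, 0.002, -0.0]]
contact_force: [7.4, 16.1, -8.7]
finger_gap: -0.0002
```

>>> {"api": "arm_command", "payload": {
  "offset": [
    [0,0,0.006],
    [0,0,0.006],
    [0,0,-0.01],
    [0,0,-0.03],
    [-0.04,0,-0.03],
    [-0.08,0,-0.03],
    [-0.12,0,-0.03],
    [-0.16,0,-0.03]
  ],
  "spin": [0,0,0,0,0,0,0,0]
}}

```text
clock: 5.7
ee_pos: [0.5206, 0.2542, 0.3031]
tool_rot: [[0.002, 0.997, -0.079], [-0.0, -0.079, -0.997], [-1.0, 0.002, 0.0]]
contact_force: [1.6, -0.4, 0.5]
finger_gap: 0.0003
```

```bash
python3 - <<'E'
from h import *
f=grab_frame('scene'); a=cv2.resize(f['pixels'][180:330,270:440,::-1],None,fx=3,fy=3,interpolation=2)
w=grab_frame('wrist'); save(w,'w1.png'); print(w['T'],w['fovy'],w['cx'],w['cy'])
b=cv2.resize(w['pixels'][:,:,::-1],(480,360)); a=cv2.resize(a,(320,282)); o=np.zeros((360,800,3),np.uint8); o[:,:480]=b; o[:282,480:]=a; cv2.imwrite('pics/c1.png',o)
s=bot.sense();print(s['ee_pos'],s['contact_force'],s['tool_rot'])
p=np.load('lock.npy');c,n=np.cos(p[2]),np.sin(p[2])
W=lambda q:[p[0]+c*q[0]-n*q[1],p[1]+n*q[0]+c*q[1],q[2]]
for q in [(-.1,.098,.148),(.1,.098,.148)]: print(proj(f,W(q)))
E
```

```text
[[ 0.99685939  0.07843634  0.01091334  0.52660114]
 [-0.07849061  0.96030476  0.26768265  0.32349001]
 [ 0.01051592 -0.26769855  0.96344533  0.43457453]
 [ 0.          0.          0.          1.        ]] 64.43261006142014 315.18718508152375 236.36808142694252
[0.52303767 0.25499166 0.30783004] [-0.06264244 -0.42541163  0.5333262 ] [[ 0.01027142  0.99684466 -0.07870976]
 [ 0.00503137 -0.07876444 -0.99688056]
 [-0.99993459  0.00984336 -0.00582452]]
[379.38221139 219.09502604]
[393.60845161 262.01526141]
```

View pics/c1.png

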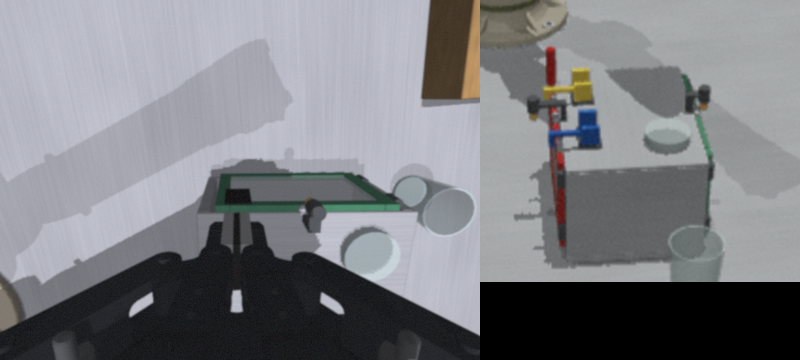

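The door looks shut: flush against the lock, frame at its shut position. Next I move over the gate side to measure the catches with the wrist camera.

>>> {"api": "arm_command", "payload": {
  "offset": [
    [-0.01,0.01,0.04],
    [-0.015,0.02,0.08],
    [-0.02,0.03,0.12],
    [-0.02,0.045,0.16],
    [-0.02,0.06,0.2],
    [-0.02,0.07,0.24],
    [-0.02,0.074,0.261],
    [-0.02,0.074,0.261],
    [-0.02,0.074,0.261]
  ],
  "spin": [0,0,0,0,0,0,0,0,0],
  "jaw": 0.08
}}

```text
clock: 6.7
ee_pos: [0.5762, -0.0106, 0.3266]
tool_rot: [[0.009, 0.997, -0.079], [0.005, -0.079, -0.997], [-1.0, 0.009, -0.006]]
contact_force: [0.4, 1.5, 0.2]
finger_gap: 0.0799
```

```bash
python3 - <<'E'
from h import *
w=grab_frame('wrist'); save(w,'w2.png'); np.savez('w2.npz',**w)
s=bot.sense();print(s['ee_pos'],s['contact_force'],s['finger_gap'])
E
```

```text
[ 0.57615948 -0.00949738  0.32654584] [0.37660098 0.33196154 0.24362186] 0.07987949278483945
```

View pics/w2.png

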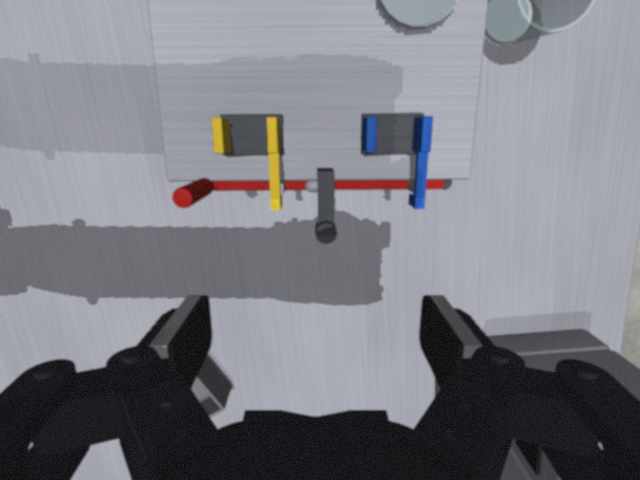

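Yellow catch: fixed ear u≈213–225, moving ear u≈267–278, rows 117–153. Blue: fixed ear u≈366–377, moving ear u≈422–432. Post top at (183,197).

```bash
python3 - <<'E'
from h import *
w=dict(np.load('w2.npz')); hsv=cv2.cvtColor(w['pixels'],cv2.COLOR_RGB2HSV)
for nm,r in (('y',(205,290)),('b',(355,445))):
    print(nm,[tuple(int(v) for v in hsv[135,u]) for u in range(*r)][::1] and [(u,int(hsv[135,u,1]),int(hsv[135,u,2])) for u in range(*r)])
p=np.load('lock.npy');c,n=np.cos(p[2]),np.sin(p[2]);Ri=np.array([[c,n],[-n,c]])
def loc(u,v,z): return np.round(Ri@(atz(w,u,v,z)[:2]-p[:2]),4)
for nm,u,v,z in [('yfixL',212.5,117,.182),('yfixL',212.5,153,.182),('ymovR',278,117,.182),('ymovR',278,153,.182),('bfixR',377,117,.182),('bfixR',376,152,.182),('bmovR',432.5,117,.182),('bmovR',431.5,152,.182),('post',183,197,.205),('roofFL',167,180,.15),('roofFR',470,178,.15),('gateR',447,184,.148)]:
    print(nm,loc(u,v,z),np.round(atz(w,u,v,z),4))
E
```

```text
y [(205, 16, 163), (206, 17, 164), (207, 12, 165), (208, 12, 164), (209, 15, 166), (210, 16, 164), (211, 3, 158), (212, 53, 169), (213, 135, 187), (214, 185, 200), (215, 193, 202), (216, 197, 202), (217, 191, 204), (218, 193, 204), (219, 193, 205), (220, 186, 203), (221, 187, 188), (222, 194, 150), (223, 189, 104), (224, 203, 79), (225, 170, 81), (226, 172, 80), (227, 165, 79), (228, 159, 77), (229, 135, 72), (230, 67, 65), (231, 8, 68), (232, 25, 81), (233, 25, 83), (234, 23, 88), (235, 24, 84), (236, 15, 84), (237, 19, 82), (238, 21, 84), (239, 16, 81), (240, 23, 88), (241, 12, 83), (242, 21, 87), (243, 26, 87), (244, 20, 88), (245, 18, 86), (246, 26, 87), (247, 21, 84), (248, 19, 80), (249, 20, 88), (250, 18, 85), (251, 24, 86), (252, 22, 83), (253, 22, 82), (254, 16, 80), (255, 18, 85), (256, 24, 85), (257, 18, 83), (258, 15, 83), (259, 18, 87), (260, 21, 87), (261, 24, 86), (262, 15, 84), (263, 23, 88), (264, 26, 87), (265, 9, 86), (266, 73, 101), (267, 151, 150), (268, 185, 190), (269, 188, 205), (270, 187, 210), (271, 186, 207), (272, 186, 206), (273, 190, 207), (274, 189, 206
[... 1531 characters left out ...]
15, 181), (437, 17, 184), (438, 18, 184), (439, 15, 181), (440, 17, 182), (441, 15, 184), (442, 15, 183), (443, 15, 184), (444, 15, 183)]
yfixL [-0.072 -0.042] [0.5148 0.0718 0.182 ]
yfixL [-0.0739 -0.0657] [0.5112 0.0484 0.182 ]
ymovR [-0.028  -0.0424] [0.5586 0.0684 0.182 ]
ymovR [-0.0289 -0.0661] [0.5561 0.0448 0.182 ]
bfixR [ 0.0387 -0.0431] [0.6251 0.0631 0.182 ]
bfixR [ 0.0388 -0.0662] [0.6236 0.0401 0.182 ]
bmovR [ 0.0762 -0.0434] [0.6625 0.0602 0.182 ]
bmovR [ 0.0772 -0.0665] [0.6619 0.037  0.182 ]
post [-0.0894 -0.0921] [0.4939 0.0231 0.205 ]
roofFL [-0.1193 -0.0877] [0.4644 0.0296 0.15  ]
roofFR [ 0.119  -0.0887] [0.7021 0.012  0.15  ]
gateR [ 0.1019 -0.0935] [0.6847 0.0084 0.148 ]
```

>>> {"api": "arm_command", "payload": {
  "offset": [
    [0,0.02,-0.03],
    [0,0.04,-0.055],
    [0.01,0.051,-0.065],
    [0.05,0.051,-0.065],
    [0.09,0.051,-0.065],
    [0.12,0.051,-0.065],
    [0.135,0.051,-0.065],
    [0.142,0.051,-0.065],
    [0.148,0.051,-0.065],
    [0.148,0.051,-0.065]
  ],
  "spin": [0,0,0,0,0,0,0,0,0,0],
  "jaw": 0.075
}}

```text
clock: 7.75
ee_pos: [0.6338, 0.0526, 0.1801]
tool_rot: [[0.01, 0.997, -0.077], [0.006, -0.077, -0.997], [-1.0, 0.01, -0.006]]
contact_force: [0.2, -0.8, 0.8]
finger_gap: 0.075
```

>>> {"api": "arm_command", "payload": {
  "offset": [
    [0.002,-0.002,0.001],
    [0.003,-0.002,0.001],
    [0.003,-0.002,0.001],
    [0.003,-0.002,0.001],
    [0.003,-0.002,0.001],
    [0.003,-0.002,0.001],
    [0.003,-0.002,0.001],
    [0.003,-0.002,0.001],
    [0.003,-0.002,0.001],
    [0.003,-0.002,0.001]
  ],
  "spin": [0,0,0,0,0,0,0,0,0,0],
  "jaw": 0.028
}}

```text
clock: 8.75
ee_pos: [0.6315, 0.0516, 0.1784]
tool_rot: [[0.01, 0.997, -0.077], [0.006, -0.077, -0.997], [-1.0, 0.01, -0.007]]
contact_force: [-4.1, 0.4, 8.9]
finger_gap: 0.0284
```

>>> {"api": "arm_command", "payload": {
  "offset": [
    [-0.002,0,0],
    [-0.003,0,0],
    [-0.003,0,0],
    [-0.003,0,0],
    [-0.003,0,0]
  ],
  "spin": [0,0,0,0,0],
  "jaw": 0.022
}}

```text
clock: 9.25
ee_pos: [0.63, 0.0518, 0.1791]
tool_rot: [[0.006, 0.997, -0.077], [0.006, -0.077, -0.997], [-1.0, 0.005, -0.006]]
contact_force: [-0.1, -0.1, -26.6]
finger_gap: 0.0236
```

>>> {"api": "arm_command", "payload": {
  "offset": [
    [0,0,0],
    [0,0,0],
    [0,0,0],
    [0,0,0],
    [0,0,0],
    [-0.02,0,0],
    [-0.05,0,0],
    [-0.05,-0.03,0],
    [-0.05,-0.07,0.001],
    [-0.05,-0.102,0.001],
    [-0.05,-0.102,0.001],
    [-0.05,-0.102,0.001]
  ],
  "spin": [0,0,0,0,0,0,0,0,0,0,0,0],
  "jaw": 0.075
}}

```text
clock: 10.45
ee_pos: [0.5279, 0.0587, 0.2294]
tool_rot: [[0.007, 0.997, -0.076], [0.007, -0.076, -0.997], [-1.0, 0.007, -0.008]]
contact_force: [0.1, 0.5, 0.1]
finger_gap: 0.075
```

```bash
python3 - <<'E'
from h import *
f=grab_frame('scene'); a=cv2.resize(f['pixels'][190:290,280:400,::-1],None,fx=4,fy=4,interpolation=2); 
w=grab_frame('wrist'); save(w,'w3.png'); b=cv2.resize(w['pixels'][:,:,::-1],(400,300)); o=np.zeros((420,800,3),np.uint8); o[:300,:400]=b;o[:333,400:]=cv2.resize(a,(400,333)); cv2.imwrite('pics/c2.png',o)
s=bot.sense();print(s['ee_pos'],s['contact_force'],s['finger_gap'])
E
```

```text
[0.52883635 0.05838823 0.22907654] [ 0.54293501 -0.3266046  -0.17476257] 0.07524277340618148
```

View pics/c2.png

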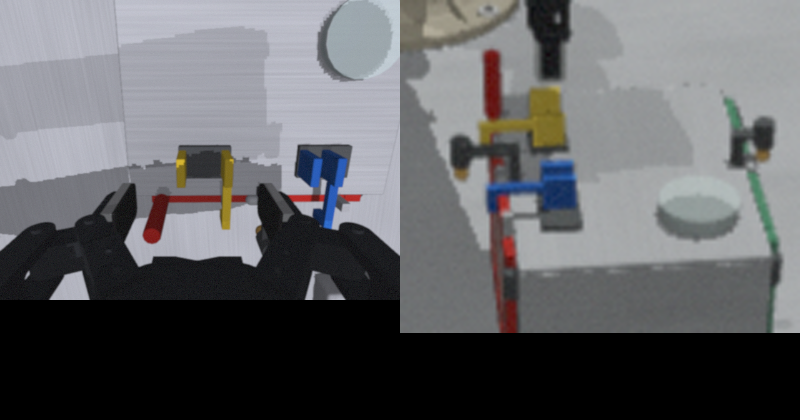

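The blue catch is clearly back (its ears are close together at wrist crop (320,165)), and the yellow ears stand centred between the fingers. Next I descend on yellow.

>>> {"api": "arm_command", "payload": {
  "offset": [
    [0.02,0,0],
    [0.035,0,0],
    [0.045,0,0],
    [0.05,0,0],
    [0.05,0,0]
  ],
  "spin": [0,0,0,0,0]
}}

```text
clock: 11.05
ee_pos: [0.5293, 0.0584, 0.1785]
tool_rot: [[0.006, 0.997, -0.077], [0.005, -0.077, -0.997], [-1.0, 0.006, -0.006]]
contact_force: [-0.8, -0.4, -0.5]
finger_gap: 0.0746
```

>>> {"api": "arm_command", "payload": {
  "offset": [
    [0,0,0],
    [0,0,0],
    [0,0,0],
    [0,0,0],
    [0,0,0],
    [0,0,0],
    [0,0,0],
    [0,0,0]
  ],
  "spin": [0,0,0,0,0,0,0,0],
  "jaw": 0.028
}}

```text
clock: 11.85
ee_pos: [0.527, 0.0588, 0.1796]
tool_rot: [[0.001, 0.997, -0.077], [0.007, -0.077, -0.997], [-1.0, 0.001, -0.007]]
contact_force: [-16.0, 1.0, 18.7]
finger_gap: 0.0284
```

>>> {"api": "arm_command", "payload": {
  "offset": [
    [0,0,0],
    [0,0,0],
    [0,0,0],
    [0,0,0],
    [0,0,0]
  ],
  "spin": [0,0,0,0,0],
  "jaw": 0.022
}}

```text
clock: 12.35
ee_pos: [0.5253, 0.0589, 0.1801]
tool_rot: [[-0.002, 0.997, -0.076], [0.008, -0.076, -0.997], [-1.0, -0.003, -0.007]]
contact_force: [-11.1, 0.1, 9.2]
finger_gap: 0.0238
```

>>> {"api": "arm_command", "payload": {
  "offset": [
    [0,0,0],
    [0,0,0],
    [0,0,0],
    [0,0,0],
    [0,0,0],
    [-0.03,0,0],
    [-0.07,0,0],
    [-0.08,0,0],
    [-0.08,-0.01,0.01],
    [-0.08,-0.02,0.02],
    [-0.08,-0.03,0.039],
    [-0.08,-0.03,0.039]
  ],
  "spin": [0,0,0,0,0,0,0,8,16,24,32,40],
  "jaw": 0.075
}}

```text
clock: 13.55
ee_pos: [0.4916, 0.0189, 0.2601]
tool_rot: [[-0.002, 0.708, -0.706], [0.008, -0.706, -0.708], [-1.0, -0.007, -0.004]]
contact_force: [0.2, -0.6, 0.4]
finger_gap: 0.0746
```

>>> {"api": "arm_command", "payload": {
  "offset": [
    [0,0,0],
    [0,0,0],
    [0,0,0],
    [0,0,0],
    [0,0,0],
    [0,0,0],
    [0,0,0],
    [0,0,0]
  ],
  "spin": [8,16,24,32,40,48,50,50],
  "jaw": 0.045
}}

```text
clock: 14.35
ee_pos: [0.4916, 0.0189, 0.2601]
tool_rot: [[-0.002, -0.086, -0.996], [0.008, -0.996, 0.086], [-1.0, -0.008, 0.002]]
contact_force: [0.1, 0.3, -0.3]
finger_gap: 0.0452
```

```bash
python3 - <<'E'
from h import *
w=grab_frame('wrist'); b=cv2.resize(w['pixels'][:,:,::-1],(400,300)); f=grab_frame('scene'); a=cv2.resize(f['pixels'][190:290,280:400,::-1],(400,333),interpolation=2)
o=np.zeros((333,800,3),np.uint8); o[:300,:400]=b;o[:,400:]=a; cv2.imwrite('pics/c3.png',o)
s=bot.sense();print(s['ee_pos'],s['tool_rot'],s['finger_gap'],s['joint_pos'])
# post by wrist: red circle
E
```

```text
[0.49164159 0.01895418 0.26011586] [[-0.00184383 -0.08412213 -0.99645375]
 [ 0.00766949 -0.99642732  0.08410571]
 [-0.99996889 -0.00748721  0.00248242]] 0.044741896185251394 [-44.52085417   5.34673623  42.11264109  99.31673108  -4.13519424
  76.83123709 -96.40825611]
```

View pics/c3.png

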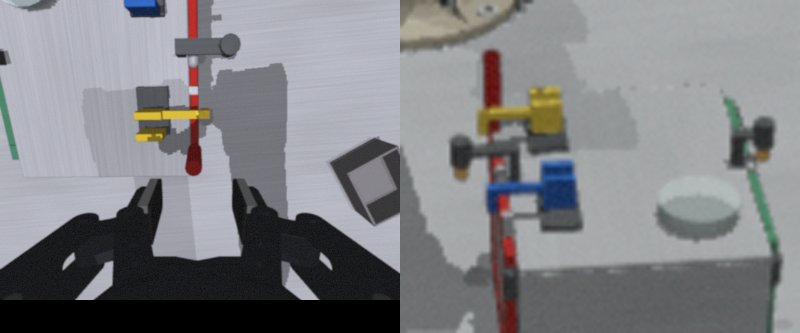

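Both catches are back, the door is shut, and the post (crop (193,165)) lies centred between the fingers.

>>> {"api": "arm_command", "payload": {
  "offset": [
    [0.02,-0.002,0],
    [0.04,-0.002,0],
    [0.06,-0.002,0],
    [0.07,-0.002,0],
    [0.076,-0.002,0],
    [0.076,-0.002,0]
  ],
  "spin": [0,0,0,0,0,0]
}}

```text
clock: 15.05
ee_pos: [0.4915, 0.0215, 0.1839]
tool_rot: [[-0.002, -0.084, -0.996], [0.007, -0.996, 0.084], [-1.0, -0.007, 0.003]]
contact_force: [-0.5, 0.6, 0.6]
finger_gap: 0.045
```

>>> {"api": "arm_command", "payload": {
  "offset": [
    [0,0,0],
    [0,0,0],
    [0,0,0],
    [0,0,0],
    [0,0,0],
    [0,0,0]
  ],
  "spin": [0,0,0,0,0,0],
  "jaw": 0.005
}}

```text
clock: 15.65
ee_pos: [0.4921, 0.0216, 0.1848]
tool_rot: [[-0.001, -0.084, -0.997], [0.008, -0.996, 0.084], [-1.0, -0.008, 0.002]]
contact_force: [-2.4, 0.7, 5.8]
finger_gap: 0.0125
```

>>> {"api": "arm_command", "payload": {
  "offset": [
    [0,0.01,-0.0003],
    [0,0.02,-0.001],
    [0,0.0299,-0.0024],
    [0,0.0397,-0.0042],
    [0,0.0494,-0.0065],
    [0,0.059,-0.0093],
    [0,0.0684,-0.0127],
    [0,0.0777,-0.0165],
    [0,0.0867,-0.0208],
    [0,0.0955,-0.0256],
    [0,0.104,-0.0308],
    [0,0.1123,-0.0365]
  ],
  "spin": [-3,-6,-9,-12,-15,-18,-21,-24,-27,-30,-33,-36]
}}

```text
clock: 16.85
ee_pos: [0.5205, -0.0929, 0.1848]
tool_rot: [[0.002, 0.521, -0.854], [0.009, -0.853, -0.521], [-1.0, -0.006, -0.006]]
contact_force: [4.2, 3.3, 4.2]
finger_gap: 0.0124
```

```bash
python3 - <<'E'
from h import *
s=bot.sense(); h=np.array([.6828,.0081]); p=s['ee_pos'][:2]; d=p-h
print(p,s['contact_force'],s['finger_gap'],'r',np.hypot(*d),'ang',(np.degrees(np.arctan2(d[1],d[0]))%360)-176.0,'yaw_y',np.degrees(np.arctan2(s['tool_rot'][1][1],s['tool_rot'][0][1])),s['joint_pos'])
E
```

```text
[ 0.52051063 -0.09290768] [4.21656917 3.31217828 4.24798398] 0.012439722253337887 r 0.19115541249748422 ang 35.897822279956614 yaw_y -58.59627701764066 [-27.84558624  14.78878589  41.29938051 100.66289725 -10.97411731
  68.48679162 -42.03006857]
```

The gate is held at 36° with the arc matching well. I continue along it.

>>> {"api": "arm_command", "payload": {
  "offset": [
    [0,0.01,-0.0003],
    [0,0.02,-0.001],
    [0,0.0299,-0.0024],
    [0,0.0397,-0.0042],
    [0,0.0494,-0.0065],
    [0,0.059,-0.0093],
    [0,0.0684,-0.0127],
    [0,0.0777,-0.0165],
    [0,0.0867,-0.0208],
    [0,0.0955,-0.0256],
    [0,0.104,-0.0308],
    [0,0.1123,-0.0365]
  ],
  "spin": [-3,-6,-9,-12,-15,-18,-21,-24,-27,-30,-33,-36]
}}

```text
clock: 18.05
ee_pos: [0.611, -0.1688, 0.1848]
tool_rot: [[0.003, 0.925, -0.381], [0.01, -0.381, -0.925], [-1.0, -0.001, -0.01]]
contact_force: [0.2, 4.7, 4.8]
finger_gap: 0.0124
```

>>> {"api": "arm_command", "payload": {
  "offset": [
    [0,0.01,-0.0003],
    [0,0.02,-0.001],
    [0,0.0299,-0.0024],
    [0,0.0364,-0.0035],
    [0,0.0364,-0.0035],
    [0,0.0364,-0.0035],
    [0,0.0364,-0.0035],
    [0,0.0364,-0.0035]
  ],
  "spin": [-3,-6,-9,-11,-11,-11,-11,-11]
}}

```text
clock: 18.85
ee_pos: [0.6458, -0.179, 0.1849]
tool_rot: [[0.002, 0.98, -0.198], [0.01, -0.198, -0.98], [-1.0, 0.0, -0.01]]
contact_force: [-0.6, 2.8, 2.2]
finger_gap: 0.0122
```

```bash
python3 - <<'E'
from h import *
s=bot.sense(); h=np.array([.6828,.0081]); p=s['ee_pos'][:2]; d=p-h
print(p,s['contact_force'],s['finger_gap'],'r',np.hypot(*d),'ang',(np.degrees(np.arctan2(d[1],d[0]))%360)-176.0,np.abs(s['joint_velocities']).max())
f=grab_frame('scene'); a=cv2.resize(f['pixels'][170:370,80:540,::-1],(800,348),interpolation=2); cv2.imwrite('pics/c4.png',a)
E
```

```text
[ 0.64578364 -0.17904833] [-0.64133553  2.78331081  2.17518045] 0.012204829061920207 r 0.1907739739556696 ang 82.8117871755976 0.0762718658522917
```

View pics/c4.png

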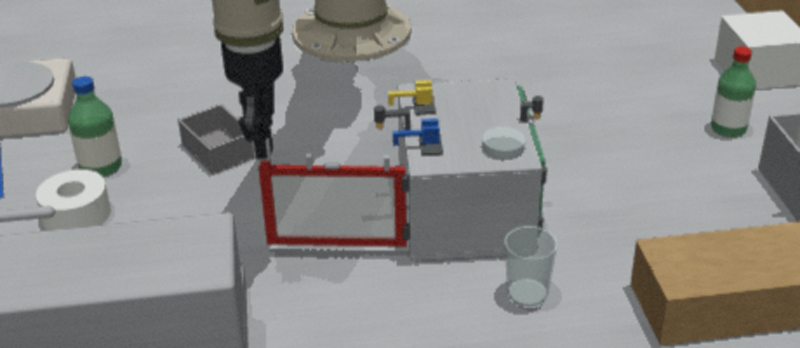

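The gate stands wide open and is held by its post. The door is shut, both catches are back and the bystanders are in place, so I hand in.

```bash
python3 -c "
from cell import workorder; print(workorder.close_job())"
```

```text
the job is handed in; nothing more can be done
None
```

I finished the job and handed it in at about 19 s of the 69 s allowed. The hand-in gives no verdict, so the points below rest on my own last checks.

- **Door:** I pushed it with closed fingers until it met a firm stop, at about 16 N sideways. Later pictures show it flush with the lock. I did not measure its angle.
- **Catches:** I squeezed blue first, then yellow. The finger gap fell to about 24 mm each time, close to the 26 mm expected at the end stop. Pictures show both catches still back.
- **Gate:** I gripped it by the red post and swung it past its detent. From the arm's position it is open about 83°, and the arm was at rest. The fingers are stopped on the post at a 12 mm gap, and the wrist feels about 3 N from the closing spring.
- **Bystanders:** The flask, roll, tub, spray, beaker and dish looked upright and in place in the last scene picture. The jar inside the lock was never seen.

No check failed or disagreed with another.

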